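# Slide the slim stirrer under the clamped flask and start it

### The job

Slide the slim white magnetic stirrer flat along the bench, pushing it with the fingertips and not lifting or tipping it, under the amber flask clamped a few millimetres above it, until its round dark disc is centred under the flask and its sides are square with the stand's legs, the control panel still towards you. Then press the green start button right down and let it go. Do not touch the flask or shove its stand, and leave the other glassware and tools where they are.

Things in the scene. Friction and masses are not known exactly. Their poses are not given: they have to be found in the camera images.
- stirrer: Loose flat white slab, 170 mm long (its x), 112 mm wide (its y), 16 mm thick, about 0.5 kg, lying on the bench. Origin: centre of its underside, z up. Its +x end has the round dark disc and goes under the flask first; its -x end, towards the robot, has the flush dark control panel, 34 mm deep, out of which only the green button stands.
- disc (a point): Centre of the stirrer's round dark disc (100 mm across, flush, marked with a white dot), on the top face, 27 mm from the slab's centre towards +x.
- near_edge (a point): Middle of the top of the stirrer's near short edge (-x end, control panel), 85 mm from the slab's centre.
- start (a joint): Travel of the green start button in m, 0 = up, 0.003 = fully down; a spring returns it; it needs about 1.2 N to move and 3.6 N to go fully down.
- start_top (a point): Centre of the top of the round green start button (18 mm across, standing 4 mm above the stirrer's top face), 65 mm from the slab's centre towards its -x end and 32 mm towards its -y side.
- stand: Heavy grey retort stand that stays put; origin on the bench straight under the flask's axis. Two legs, 16 mm high, 22 mm wide, inside faces at y = +-80 mm, run along its x from -20 mm (open end, towards the robot) to +140 mm; cross piece between them from x = 96 mm. 12 mm rod at x = 118 mm, top at 376 mm; the clamp reaches from it to the flask's neck, 140 mm up.
- flask: Amber conical flask with black stopper, held by the clamp and fixed to the stand: 82 mm across at its base, narrowing to a 36 mm neck from 115 mm above the bench, top 186 mm above the bench. Its flat underside hangs 22 mm above the bench, so 6 mm above the stirrer's top. Origin at the centre of its underside.
- flask_base (a point): Centre of the flask's underside, 22 mm above the bench.
- bottle_a: Bystander: amber glass reagent bottle with black stopper, 68 mm across, 150 mm tall; origin at the centre of its underside.
- bottle_b: Bystander: second amber glass reagent bottle with black stopper, 68 mm across, 150 mm tall; origin at the centre of its underside.
- squeeze: Bystander: white plastic bottle with blue cap, 54 mm across, 130 mm tall; origin at the centre of its underside.
- beaker: Bystander: clear glass beaker, 52 mm across, 70 mm tall, standing left of the stand's foot; origin at the centre of its underside.
- dropper: Bystander: small amber glass bottle with black stopper, 42 mm across, 85 mm tall, standing right of the stand's foot; origin at the centre of its underside.
- dish: Bystander: covered clear Petri dish, 92 mm across, 18 mm tall; origin at the centre of its underside.
- spatula: Bystander: double-ended steel laboratory spatula, 192 mm long, 14 mm wide, lying flat; origin at the middle of its length.
Things that resemble listed ones, but are neither listed nor needed, are in the scene too. What is meant by the stirrer is not pink or purple, and is the larger of those in its own colour.

How it is judged:
By the outcome, as a careful person would: the job done as asked, in the order asked, and still so for the second after the job is handed in, with the robot touching nothing.
It also fails if it takes over 67 s, if anything falls off the work surface, if the arm or the gripper's body presses on something with over 40 N, if the wrist force passes 120 N, or if a joint passes its speed limit or range.

### The arm

A 6-joint arm with a two-finger parallel gripper is mounted at the origin on the work surface. World frame = base frame: x ahead of the robot, y to its left, z up, the work surface at z = 0. Lengths are in m, angles in rad, forces in N, time in s.
With the tool pointing down it reaches from about 0.375 to 0.975 m from the base axis. Payload 3.8 kg.
Tool frame: the origin (TCP) lies at the very end of the fingers, on their centre line; the grasp point (between the pads) lies 19 mm behind it; z points along the fingers, y is the line along which they close (so a half turn about z gives the same grasp; the last joint's range is limited). The gripper opens to 85 mm and grips with 20 to 120 N. Pads are 22 mm wide; open, the fingers measure 114 mm over their backs; the gripper's body (76 mm by 85 mm) begins 54 mm behind the grasp point. The pads swing forward as they close: fully open they stand 13 mm farther back than shut.
Start: joints at [-1.195, 0.264, 1.604, -0, 1.274, -0.037], TCP at [0.271, -0.618, 0.231] pointing down, gripper open.
Joint ranges: [-2.63, 2.63], [-0.94, 2.18], [0.31, 2.57], [-1.31, 4.45], [0, 2.66], [-2.55, 2.55]. Speed limits (rad/s): [2.57, 2.57, 3.14, 3.14, 3.14, 3.14].

### API

Orientations are given as a rotation vector (axis times angle).
In Python, from workcell import * gives the robot as it stands.
- The arm moves only by the shell command python3 -m crank 'ROWS' [OPENING] [FORCE]. ROWS is JSON, a list that holds one entry, the list of rows, each a list of 6 numbers: the shift along the tool's x, y, z in cm, then the turn, a rotation vector about the tool's x, y, z in rad. In form: [[[dx, dy, dz, ax, ay, az], ...]]. A call has 1 to 8 rows; each row shifts and turns the commanded pose from where the row before left it, along the tool's axes as they then stand; what a row does not reach is not made up. A row lasts 1/12 s, in which the tool goes at most 41.7 mm and 7.16 degrees, less where a joint would pass 70% of its speed; a pose out of reach is approached as far as the arm can. A call with a gripper value outside its range is refused whole. OPENING is the finger opening in cm, from 0 to 8.54, set as the call begins (- or left out, the last holds). The fingers move at their own pace and stop on an object; FORCE is the grip in N (left out, the last holds). Time passes only in rows, so rows that do not move let the fingers close. It gives the time, the measured TCP pose, the force, the opening and the grip force at its end, in the units of the state.
- read_state(): the state, without advancing time (a new reading comes with each control period).
- read_camera(name): name is "scene" or "top" or "wrist"; returns the picture (420x560x3 uint8, blue, green, red); there is no depth.
- camera_model(name): a dict with "camera_matrix" (3x3 intrinsics, pixels), "R" (3x3) and "t" (3): a world point X has camera coordinates R X + t. Camera axes: x right, y down, z forward; pixel columns grow to the right and rows downward; lengths in m; the calibration is good to about 2 mm. The wrist camera is an equidistant fisheye: a pixel r from the principal point sees the ray r / f radians off the axis. A picture is of the moment at which its call begins: read the wrist's pose just before it. camera_model takes no time and is no camera call; for the wrist camera it gives the pose at the moment of the call.
- finish_job(): hands the job in; it is judged then, once.
The state is a dict: "time": time; "q": joint angles; "joint_vel": joint speeds; "joint_torque": joint torques, N m; "tool_pos": TCP position; "tcp_rot": TCP orientation; "wrist_force": force on the tool from outside, world axes, zero at the start; "torque": the same for the moment, N m; "width": opening from 0.0 (shut) to 1.0 (fully open); "grip_force": force on a finger pad.
Only numpy, scipy, OpenCV 4.12 (cv2) and the standard library are available. Lean on these libraries where they do the work, as an engineer would, in place of code of your own. Each camera call takes 0.05 s, during which the arm holds its last target. There are 200 camera calls.

## Working session

There is one attempt and no reset: what is moved stays moved. The work goes in short steps, Python scripts to look and compute and a shell command to move; the robot and the scene stay as the last step left them, time stands still between calls to the robot, and variables do not carry over. Pictures are saved under pics/ and viewed, at most 10 in all, crops included, and the job is handed in when it is done.

```bash
mkdir -p pics; ls; python3 - <<'E'
from workcell import *
import cv2
s=read_state();print(s)
for n in("top","scene"):
    cv2.imwrite(f"pics/{n}0.png",read_camera(n))
    m=camera_model(n);print(n,m)
E
```

```text
pics
{'time': 0.0, 'q': array([-1.19489898e+00,  2.64783656e-01,  1.60539172e+00,  8.53123196e-06,
        1.27369341e+00, -3.69040482e-02]), 'joint_vel': array([ 6.76184424e-04, -1.29443270e-03,  8.95621030e-04, -1.62694880e-05,
       -2.62024761e-04, -5.79687737e-04]), 'joint_torque': array([ 7.03410133e-04, -5.15108442e+01, -3.67311180e+01,  9.79709966e-05,
        1.29001550e-02, -4.52399206e-06]), 'tool_pos': array([ 0.27052164, -0.61761384,  0.2299319 ]), 'tcp_rot': array([-3.07271550e+00, -6.43368822e-01,  5.90064015e-04]), 'wrist_force': array([-0.41610021,  0.00388237,  0.9446264 ]), 'torque': array([-0.02280265, -0.02331883, -0.00769764]), 'grip_force': 0.0, 'width': 0.9981254706897533}
top {'camera_matrix': array([[453.50320301,   0.        , 269.99698408],
       [  0.        , 453.50320301, 208.11917382],
       [  0.        ,   0.        ,   1.        ]]), 'R': array([[ 0.0772319 , -0.9970093 , -0.00277205],
       [-0.97706415, -0.07513289, -0.19925034],
       [ 0.19844617,  0.01809695, -0.9799447 ]]), 't': array([-0.05585838,  0.53051054,  1.0613168 ])}
scene {'camera_matrix': array([[499.2034563 ,   0.        , 277.66938517],
       [  0.        , 499.2034563 , 212.66019021],
       [  0.        ,   0.        ,   1.        ]]), 'R': array([[ 0.44130257,  0.8971474 , -0.01945732],
       [ 0.59774522, -0.31006195, -0.73929848],
       [-0.66929268,  0.3146238 , -0.6730967 ]]), 't': array([-0.19750812, -0.28501821,  1.83996913])}
```

View pics/top0.png

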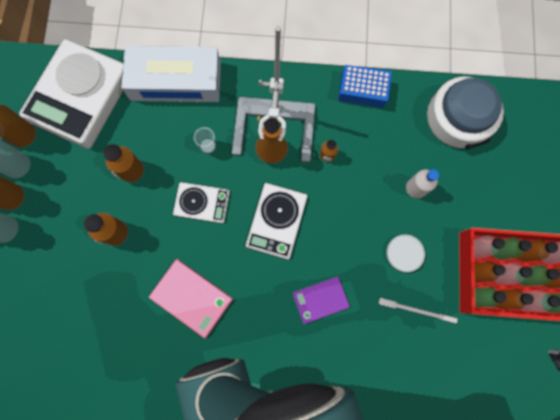

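View pics/scene0.png

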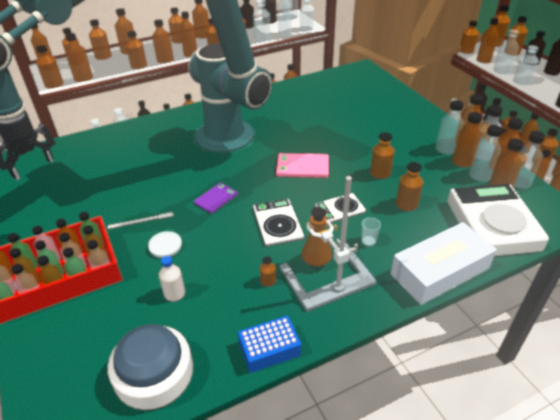

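The top view shows the larger white stirrer around (277,220) with its disc at (280,210). The stand is at (274,125) and the small white decoy at (202,202). I'll enlarge that area.

```bash
python3 - <<'E'
import cv2
i=cv2.imread("pics/top0.png")[90:265,170:350]
i=cv2.resize(i,None,fx=3.4,fy=3.4,interpolation=cv2.INTER_CUBIC)
cv2.imwrite("pics/crop1.png",i);print(i.shape)
E
```

```text
(595, 612, 3)
```

View pics/crop1.png

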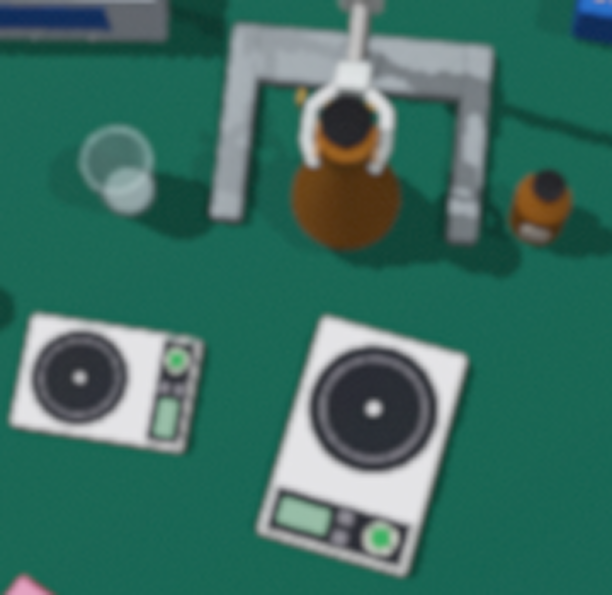

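Crop pixels: the stirrer's top corners are (322,316), (468,354), (408,575) and (258,533), its dot (373,408) and its button (380,539). The stand's outer corners are (235,25), (493,45), (479,236) and (211,212). I'll fit both poses.

```bash
cat > h.py <<'E'
from workcell import *
import numpy as np, cv2
from scipy.optimize import least_squares
def proj(n,P,m=None):
    m=m or camera_model(n); c=np.asarray(P)@m["R"].T+m["t"]
    p=c@m["camera_matrix"].T; return p[:,:2]/p[:,2:]
def ray(n,uv,z):
    m=camera_model(n); d=m["R"].T@np.linalg.solve(m["camera_matrix"],[*uv,1]); o=-m["R"].T@m["t"]
    return o+d*(z-o[2])/d[2]
def pose(n,L,uv,x0):
    L=np.array(L,float);m=camera_model(n)
    def W(p): c,s=np.cos(p[2]),np.sin(p[2]); return np.c_[p[0]+c*L[:,0]-s*L[:,1],p[1]+s*L[:,0]+c*L[:,1],L[:,2]]
    r=least_squares(lambda p:(proj(n,W(p),m)-uv).ravel(),x0,loss='soft_l1')
    return r.x,(proj(n,W(r.x),m)-uv).round(1).tolist()
ST=[[.085,.056,.016],[.085,-.056,.016],[-.085,-.056,.016],[-.085,.056,.016],[.027,0,.016],[-.065,-.032,.02]]
SD=[[.14,.102,.016],[.14,-.102,.016],[-.02,-.102,.016],[-.02,.102,.016]]
E
python3 - <<'E'
from h import *
f=lambda a:np.array(a)/3.4+[170,90]-.35
m=camera_model("top");print(-m["R"].T@m["t"])
a,r=pose("top",ST,f([(322,316),(468,354),(408,575),(258,533),(373,408),(380,539)]),[.5,0,0]);print(a,np.degrees(a[2]),r)
b,r=pose("top",SD,f([(235,25),(493,45),(479,236),(211,212)]),[.7,0,0]);print(b,np.degrees(b[2]),r)
c,s=np.cos(b[2]),np.sin(b[2]);d=a[:2]-b[:2];print("stirrer in stand",c*d[0]+s*d[1],-s*d[0]+c*d[1],np.degrees(a[2]-b[2]))
for n,p,z in[("flaskcentre_low",(345,200),.022),("dropper",(535,235),0),("decoy corner",(203,340),.01),("decoy corner",(185,453),.01),("beaker",(128,210),0)]: print(n,ray("top",f(p),z))
E
```

```text
[ 0.31204262 -0.03503913  1.14558134]
[ 0.51162021 -0.03315698 -0.19778106] -11.33202005287172 [[0.1, 0.2], [-0.7, 0.5], [-0.6, -0.4], [0.3, -0.2], [0.1, 0.2], [0.6, -0.3]]
[ 0.6984399  -0.00666801 -0.01558749] -0.8930976156093838 [[-0.1, -1.1], [0.0, -0.5], [-0.3, 0.6], [0.4, 0.8]]
stirrer in stand -0.18638411177674763 -0.02939768456005163 -10.438922437262335
flaskcentre_low [ 0.69744062 -0.00498842  0.022     ]
dropper [ 0.68786158 -0.15341095  0.        ]
decoy corner [0.5824045  0.09411835 0.01      ]
decoy corner [0.49491687 0.09927216 0.01      ]
beaker [0.68396834 0.16336315 0.        ]
```

```bash
cat >> h.py <<'E'
from scipy.spatial.transform import Rotation as Ro
def togo(x,y,z,yaw):
    s=read_state();R=Ro.from_rotvec(s["tcp_rot"]);d=R.inv().apply(np.array([x,y,z])-s["tool_pos"])*100
    yw=np.radians(yaw);T=Ro.from_matrix(np.c_[[np.cos(yw),np.sin(yw),0],[np.sin(yw),-np.cos(yw),0],[0,0,-1]])
    print("t",round(s["time"],2),"pos",s["tool_pos"].round(4),"F",s["wrist_force"].round(1),"go cm",d.round(2),"turn",(R.inv()*T).as_rotvec().round(3))
E
python3 -m crank '[[[2.95,-2.45,0,0,0,0],[2.95,-2.45,0,0,0,0],[2.95,-2.45,0,0,0,0],[2.95,-2.45,0,0,0,0],[2.95,-2.45,0,0,0,0],[2.95,-2.45,0,0,0,0],[2.95,-2.45,0,0,0,0],[2.95,-2.45,0,0,0,0]]]'
python3 -m crank '[[[2.95,-2.45,0,0,0,0],[2.95,-2.45,0,0,0,0],[2.95,-2.45,0,0,0,0],[2.95,-2.45,0,0,0,0],[2.95,-2.45,0,0,0,0],[2.95,-2.45,0,0,0,0],[0,0,0,0,0,-0.12],[0,0,0,0,0,-0.12]]]' 7.5
python3 -m crank '[[[0,0,0,0,0,-0.12],[0,0,0,0,0,-0.12],[0,0,0,0,0,-0.12],[0,0,0,0,0,-0.12],[0,0,0,0,0,-0.12],[0,0,0,0,0,-0.12],[0,0,0,0,0,-0.12],[0,0,0,0,0,-0.06]]]'
python3 -c "
from h import *
togo(.512,-.140,.03,89.1);print(read_state()['width'])"
```

```text
time: 0.77
tool_pos: [0.4085, -0.3421, 0.2308]
tcp_rot: [-3.074, -0.643, 0.001]
wrist_force: [0.9, -0.4, -0.7]
width: 1.002
grip_force: 0.0
time: 1.43
tool_pos: [0.512, -0.1358, 0.2308]
tcp_rot: [-2.97, -1.022, 0.001]
wrist_force: [-0.5, -1.1, 0.2]
width: 0.879
grip_force: 0.0
time: 2.1
tool_pos: [0.5111, -0.1383, 0.2307]
tcp_rot: [-2.235, -2.207, 0.001]
wrist_force: [0.7, -0.6, 0.9]
width: 0.876
grip_force: 0.0
t 2.1 pos [ 0.5111 -0.1383  0.2307] F [ 0.7 -0.6  0.9] go cm [-0.18  0.12 20.07] turn [-0.001 -0.     0.003]
0.8760806996848145
```

```bash

python3 -m crank '[[[-0.1,0,3.5,0,0,0],[0,0,3.5,0,0,0],[0,0,3.5,0,0,0],[0,0,3.5,0,0,0],[0,0,3.5,0,0,0],[0,0,2.3,0,0,0],[0,0,0.5,0,0,0],[0,0,0,0,0,0]]]'
python3 -m crank '[[[0,0,0.2,0,0,0],[0,0,0.2,0,0,0],[0,0,0.2,0,0,0],[0,0,0,0,0,0]]]'
python3 - <<'E'
from h import *
cv2.imwrite("pics/sc1.png",cv2.resize(read_camera("scene")[130:310,170:410],None,fx=3.3,fy=3.3,interpolation=cv2.INTER_CUBIC))
E
```

```text
time: 2.77
tool_pos: [0.5091, -0.1387, 0.0259]
tcp_rot: [-2.238, -2.198, 0.004]
wrist_force: [0.4, 0.5, -0.7]
width: 0.88
grip_force: 0.0
time: 3.1
tool_pos: [0.5126, -0.1398, 0.0236]
tcp_rot: [2.24, 2.2, 0.002]
wrist_force: [-0.5, 0.8, 0.1]
width: 0.878
grip_force: 0.0
```

View pics/sc1.png

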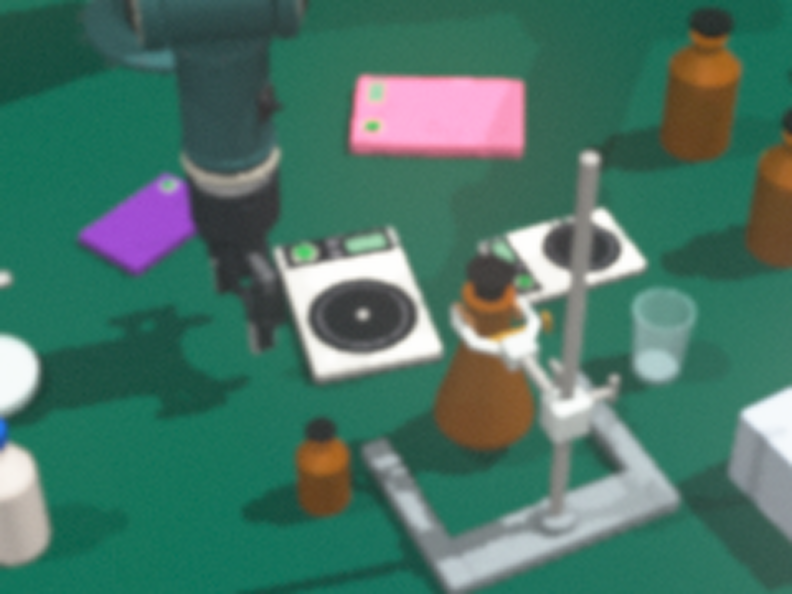

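The picture shows the fingers clear of the slab's -y side, with the far finger at (258,330), and still above the bench. I'll go down gently and feel for the bench.

```bash

python3 -m crank '[[[0,0,0.5,0,0,0],[0,0,0.5,0,0,0],[0,0,0.5,0,0,0],[0,0,0,0,0,0],[0,0,0,0,0,0]]]'
python3 -m crank '[[[0,0,0.3,0,0,0],[0,0,0.3,0,0,0],[0,0,0,0,0,0],[0,0,0,0,0,0]]]'
python3 -m crank '[[[0,0,0.2,0,0,0],[0,0,0.2,0,0,0],[0,0,0,0,0,0],[0,0,0,0,0,0]]]'
```

```text
time: 3.57
tool_pos: [0.5107, -0.1392, 0.0065]
tcp_rot: [-2.24, -2.2, 0.001]
wrist_force: [-0.4, -0.2, 0.1]
width: 0.875
grip_force: 0.0
time: 3.9
tool_pos: [0.5112, -0.1393, 0.001]
tcp_rot: [-2.241, -2.201, 0.0]
wrist_force: [0.7, 0.9, 0.9]
width: 0.878
grip_force: 0.0
time: 4.23
tool_pos: [0.5113, -0.1394, -0.0029]
tcp_rot: [-2.241, -2.201, 0.0]
wrist_force: [0.5, -0.4, 0.5]
width: 0.873
grip_force: 0.0
```

```bash

python3 -m crank '[[[0,0,0.2,0,0,0],[0.5,0,0,0,0,0],[0.5,0,0,0,0,0],[0.5,0,0,0,0,0],[0.4,0,0,0,0,0],[0.4,0,0,0,0,0],[0.4,0,0,0,0,0],[0.4,0,0,0,0,0]]]'
python3 -m crank '[[[0.4,0,0,0,0,0],[0.4,0,0,0,0,0],[0.4,0,0,0,0,0],[0.4,0,0,0,0,0],[0.4,0,0,0,0,0],[0.4,0,0,0,0,0],[0.4,0,0,0,0,0],[0,0,0,0,0,0]]]'
python3 -m crank '[[[0.3,0,0,0,0,0],[0.2,0,0,0,0,0],[0,0,0,0,0,0],[0,0,0,0,0,0]]]'
python3 - <<'E'
from h import *
togo(.512,-.071,-.005,89.1)
cv2.imwrite("pics/top2.png",read_camera("top"))
cv2.imwrite("pics/top2c.png",cv2.resize(cv2.imread("pics/top2.png")[90:265,170:350],None,fx=3.4,fy=3.4,interpolation=cv2.INTER_CUBIC))
E
```

```text
time: 4.9
tool_pos: [0.5123, -0.1082, -0.0046]
tcp_rot: [2.24, 2.201, 0.0]
wrist_force: [1.1, -2.6, -1.3]
width: 0.879
grip_force: 0.9
time: 5.57
tool_pos: [0.5124, -0.0796, -0.0047]
tcp_rot: [-2.24, -2.201, -0.0]
wrist_force: [0.2, 0.2, -0.2]
width: 0.878
grip_force: 0.0
time: 5.9
tool_pos: [0.5122, -0.075, -0.0049]
tcp_rot: [-2.24, -2.201, 0.0]
wrist_force: [0.2, -0.1, 0.9]
width: 0.88
grip_force: 0.0
t 5.9 pos [ 0.5122 -0.075  -0.0049] F [ 0.2 -0.1  0.9] go cm [ 0.4  -0.03  0.02] turn [-0.001 -0.    -0.002]
```

View pics/top2c.png

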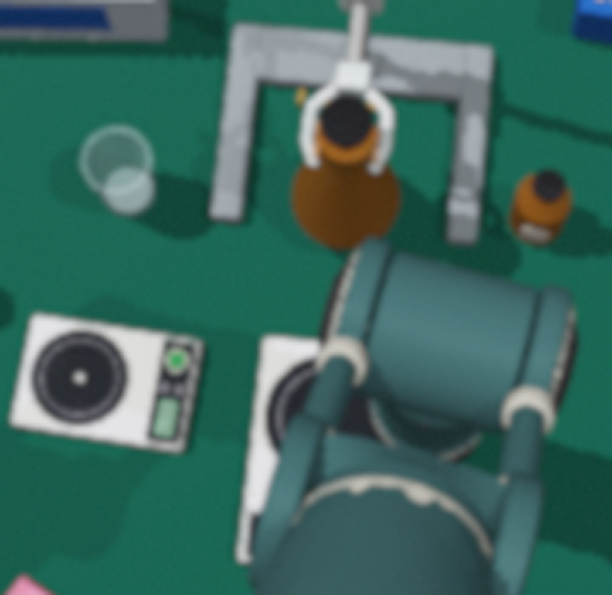

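The slab's left edge is visible from (262,336) to (236,560), so the slab has squared up. I'll work out where that edge lies.

```bash
python3 - <<'E'
from h import *
f=lambda a:np.array(a)/3.4+[170,90]-.35
B=np.array([.69844,-.00667]);w=-.0156;Rt=np.array([[np.cos(w),np.sin(w)],[-np.sin(w),np.cos(w)]])
P=[Rt@(ray("top",f(p),.016)[:2]-B) for p in[(262,336),(236,560)]];print(P,np.degrees(np.arctan2(*(P[0]-P[1])[::-1])))
E
```

```text
[array([-0.11182515,  0.05427669]), array([-0.28162466,  0.05585022])] -0.5309422474679362
```

```bash

python3 -m crank '[[[-1,0,0,0,0,0],[-2,0,0,0,0,0],[0,0,-3,0,0,0],[0,0,-3,0,0,0],[0,0,-2,0,0,0],[0,0,0,0,0,0]]]'
python3 -c "
from h import *
print(read_state()['q'].round(3)); togo(.388,-.0019,.06,-.9)"
```

```text
time: 6.45
tool_pos: [0.5158, -0.1072, 0.0802]
tcp_rot: [2.237, 2.195, 0.007]
wrist_force: [1.4, -0.9, 0.7]
width: 0.878
grip_force: 0.0
[-0.252  0.126  2.068 -0.     0.938 -0.234]
t 6.45 pos [ 0.5158 -0.1072  0.0802] F [ 1.4 -0.9  0.7] go cm [ 10.3  -12.99   1.89] turn [ 0.008 -0.005  1.568]
```

```bash

python3 -m crank '[[[2.06,-2.5,0,0,0,0],[2.06,-2.5,0,0,0,0],[2.06,-2.5,0,0,0,0],[2.06,-2.5,0,0,0,0],[2.06,-2.5,0,0,0,0.1],[0,0,0,0,0,0.12],[0,0,0,0,0,0.12],[0,0,0,0,0,0.12]]]'
python3 -m crank '[[[0,0,0,0,0,0.12],[0,0,0,0,0,0.12],[0,0,0,0,0,0.12],[0,0,0,0,0,0.12],[0,0,0,0,0,0.12],[0,0,0,0,0,0.12],[0,0,0,0,0,0.12],[0,0,0,0,0,0.12]]]'
python3 -m crank '[[[0,0,0,0,0,0.12],[0,0,0,0,0,0.03],[0,0,0,0,0,0]]]'
python3 - <<'E'
from h import *
togo(.388,-.0019,.02,-.9)
cv2.imwrite("pics/top3.png",read_camera("top"))
cv2.imwrite("pics/top3c.png",cv2.resize(cv2.imread("pics/top3.png")[90:265,170:350],None,fx=3.4,fy=3.4,interpolation=cv2.INTER_CUBIC))
E
```

```text
time: 7.12
tool_pos: [0.3877, -0.0, 0.0745]
tcp_rot: [-2.688, -1.626, 0.001]
wrist_force: [0.2, -0.4, 0.0]
width: 0.886
grip_force: 0.0
time: 7.78
tool_pos: [0.3882, -0.0005, 0.0744]
tcp_rot: [-3.135, -0.199, 0.002]
wrist_force: [0.6, 0.1, 0.7]
width: 0.878
grip_force: 0.0
time: 8.03
tool_pos: [0.3882, -0.0005, 0.0745]
tcp_rot: [-3.141, 0.028, 0.002]
wrist_force: [-0.2, -0.3, 0.6]
width: 0.874
grip_force: 0.0
t 8.03 pos [ 0.3882 -0.0005  0.0745] F [-0.2 -0.3  0.6] go cm [-0.01  0.14  5.45] turn [-0.     0.002 -0.002]
```

View pics/top3c.png

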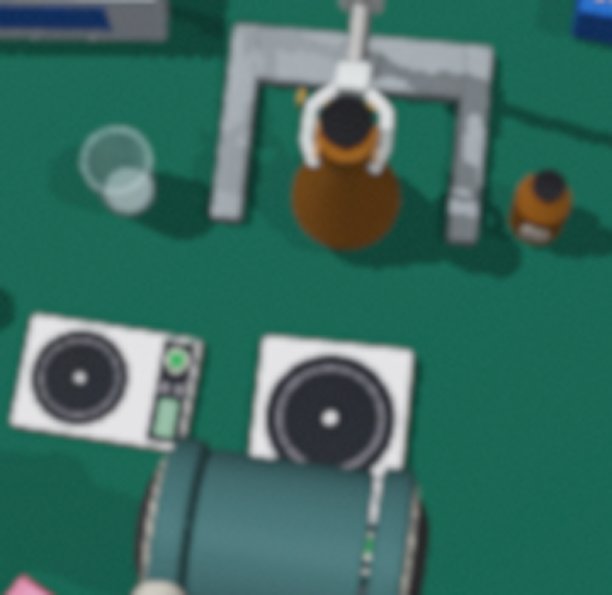

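Slab corners are (262,335) and (414,349), the dot is (330,418), and the fingers wait behind the slab.

```bash
cat >> h.py <<'E'
f=lambda a:np.array(a)/3.4+[170,90]-.35
def rel(a,b=(.6984,-.0067,-.0156)):
    c,s=np.cos(b[2]),np.sin(b[2]);d=a[:2]-np.array(b[:2]);print("slab in stand",c*d[0]+s*d[1],-s*d[0]+c*d[1],np.degrees(a[2]-b[2]))
E
python3 - <<'E'
from h import *
a,r=pose("top",[ST[0],ST[1],ST[4]],f([(262,335),(414,349),(330,418)]),[.5,0,0]);print(a,r);rel(a)
E
```

```text
[ 0.5020153  -0.00636886 -0.01926954] [[0.5, 0.1], [-0.7, 0.1], [0.1, -0.2]]
slab in stand -0.19636596782432225 -0.0027323779204253334 -0.21024918858377636
```

```bash

python3 -m crank '[[[0,0.1,2.5,0,0,0],[0,0,2.5,0,0,0],[0,0,1.5,0,0,0],[0,0,1,0,0,0],[0,0,0.5,0,0,0],[0,0,0,0,0,0]]]'
python3 -m crank '[[[0.4,0,0,0,0,0],[0.4,0,0,0,0,0],[0.4,0,0,0,0,0],[0.4,0,0,0,0,0],[0.4,-0.006,0,0,0,0],[0.6,-0.01,0,0,0,0],[0.8,-0.014,0,0,0,0],[0.8,-0.014,0,0,0,0]]]'
python3 -c "
from h import *
togo(.568,-.002,-.005,-.9)"
```

```text
time: 8.58
tool_pos: [0.3875, -0.0012, -0.0061]
tcp_rot: [-3.141, 0.026, 0.005]
wrist_force: [-0.0, 0.4, 1.3]
width: 0.876
grip_force: 0.0
time: 9.25
tool_pos: [0.4288, -0.0014, -0.0052]
tcp_rot: [-3.141, 0.027, 0.008]
wrist_force: [-2.8, 0.1, -0.2]
width: 0.876
grip_force: 1.6
t 9.25 pos [ 0.4288 -0.0014 -0.0052] F [-2.8  0.1 -0.2] go cm [13.91 -0.17 -0.09] turn [-0.     0.005 -0.001]
```

```bash

python3 -m crank '[[[1,-0.018,0,0,0,0],[1,-0.018,0,0,0,0],[1,-0.018,0,0,0,0],[1,-0.018,0,0,0,0],[1,-0.018,0,0,0,0],[1,-0.018,0,0,0,0],[1,-0.018,0,0,0,0],[0.8,-0.014,0,0,0,0]]]'
python3 -m crank '[[[0.8,-0.014,0,0,0,0],[0.7,-0.012,0,0,0,0],[0.6,-0.01,0,0,0,0],[0.5,-0.01,0,0,0,0],[0.5,-0.01,0,0,0,0],[0.4,-0.01,0,0,0,0],[0.3,0,0,0,0,0],[0,0,0,0,0,0]]]'
python3 - <<'E'
from h import *
togo(.574,-.002,-.005,-.9)
cv2.imwrite("pics/top4.png",read_camera("top"))
cv2.imwrite("pics/sc4.png",read_camera("scene"))
A=cv2.resize(cv2.imread("pics/top4.png")[90:265,225:325],None,fx=3.4,fy=3.4,interpolation=cv2.INTER_CUBIC)
B=cv2.resize(cv2.imread("pics/sc4.png")[180:310,250:380],(455,455),interpolation=cv2.INTER_CUBIC)
C=np.zeros((595,800,3),np.uint8);C[:,:340]=A;C[:455,345:800]=B
cv2.imwrite("pics/c4.png",C)
E
```

```text
time: 9.92
tool_pos: [0.5104, -0.0014, -0.0047]
tcp_rot: [-3.141, 0.027, -0.001]
wrist_force: [-1.6, -0.1, -1.5]
width: 0.878
grip_force: 1.1
time: 10.58
tool_pos: [0.5483, -0.0014, -0.0045]
tcp_rot: [3.141, -0.027, 0.003]
wrist_force: [-1.2, 0.4, -0.0]
width: 0.875
grip_force: 0.3
t 10.58 pos [ 0.5483 -0.0014 -0.0045] F [-1.2  0.4 -0. ] go cm [2.57 0.01 0.05] turn [ 0.    -0.002 -0.001]
```

View pics/c4.png

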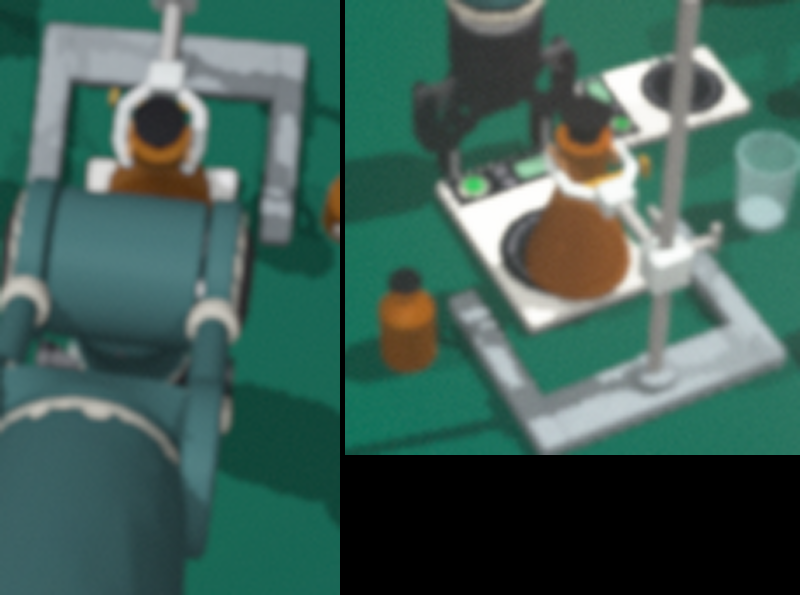

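The top view shows the slab's far corners at (90,157) and (237,172), level with the flask. The scene view shows the slab's right-front corner at (533,328), under the flask and between the legs. I'll measure how far is left.

```bash
python3 - <<'E'
from h import *
g=lambda a:np.array(a)/3.4+[225,90]-.35
h=lambda a:(np.array(a)-[345,0])/3.5+[250,180]-.35
a,r=pose("top",ST[:2],g([(90,157),(237,172)]),[.65,0,0]);print(a,r);rel(a)
a,r=pose("scene",ST[1:3]+ST[5:],h([(533,324),(438,185),(474,185)]),[.65,0,0]);print(a,r);rel(a)
b,r=pose("scene",SD[:1]+SD[2:3]+[[.14,-.102,.016],[-.02,-.08,.016]],h([(783,355),(452,302),(543,440),(478,292)]),[.7,0,0]);print(b,r);rel(a,b)
# flask base circle in scene
t=np.linspace(0,6.28,60)
for C in[(.6984,-.0067)]:
    p=proj("scene",np.c_[C[0]+.041*np.cos(t),C[1]+.041*np.sin(t),0*t+.022]);p=(p-[250,180]+.35)*3.5+[345,0];print(p.min(0),p.max(0))
E
```

```text
[ 0.64349817 -0.00418086 -0.03075434] [[0.4, 0.0], [-0.4, -0.0]]
slab in stand -0.0549344433124359 0.0016624033971532992 -0.8682796256940535
[ 0.64466916 -0.00480018 -0.01373162] [[0.1, 0.1], [-0.2, -0.5], [0.1, 0.3]]
slab in stand -0.05375393596263441 0.0010614236288807688 0.10705037210639921
[ 0.6990259  -0.00522765 -0.02928268] [[1.9, 0.1], [-0.7, -1.1], [0.3, 3.3], [-0.8, -0.9]]
slab in stand -0.05434595023345596 -0.0011641993603659874 0.8910099712286701
[524.5820088  229.81925149] [630.49331435 307.79703669]
```

```bash

python3 -m crank '[[[0.3,0,0,0,0,0],[0.3,0,0,0,0,0],[0.3,0,0,0,0,0],[0.3,0,0,0,0,0],[0.3,0,0,0,0,0],[0.3,0,0,0,0,0],[0.3,0,0,0,0,0],[0.2,0,0,0,0,0]]]'
python3 -m crank '[[[0.1,0,0,0,0,0],[0.1,0,0,0,0,0],[0,0,0,0,0,0],[-1,0,0,0,0,0],[-3,0,0,0,0,0],[-3,0,-3,0,0,0],[-4,0,-1,0,0,0],[-4,0,0,0,0,0]]]'
python3 -m crank '[[[-3,0,0,0,0,0],[0,0,0,0,0,0]]]' 0
python3 - <<'E'
from h import *
togo(.574,-.002,-.005,-.9)
cv2.imwrite("pics/top5.png",read_camera("top"))
cv2.imwrite("pics/sc5.png",read_camera("scene"))
A=cv2.resize(cv2.imread("pics/top5.png")[90:265,225:325],None,fx=3.4,fy=3.4,interpolation=cv2.INTER_CUBIC)
B=cv2.resize(cv2.imread("pics/sc5.png")[180:310,250:380],(455,455),interpolation=cv2.INTER_CUBIC)
C=np.zeros((595,800,3),np.uint8);C[:,:340]=A;C[:455,345:800]=B
cv2.imwrite("pics/c5.png",C)
E
```

```text
time: 11.35
tool_pos: [0.5688, -0.0018, -0.0047]
tcp_rot: [-3.141, 0.027, 0.004]
wrist_force: [-6.2, 0.7, 4.3]
width: 0.88
grip_force: 2.8
time: 12.02
tool_pos: [0.425, 0.0005, 0.0375]
tcp_rot: [3.141, -0.027, 0.013]
wrist_force: [0.8, -0.6, -0.2]
width: 0.879
grip_force: 0.0
time: 12.18
tool_pos: [0.3848, 0.0017, 0.0329]
tcp_rot: [-3.141, 0.027, 0.009]
wrist_force: [-0.4, 0.1, -0.8]
width: 0.609
grip_force: 0.0
t 12.18 pos [0.3848 0.0017 0.0329] F [-0.4  0.1 -0.8] go cm [18.94  0.04  3.67] turn [-0.     0.006 -0.001]
```

View pics/c5.png

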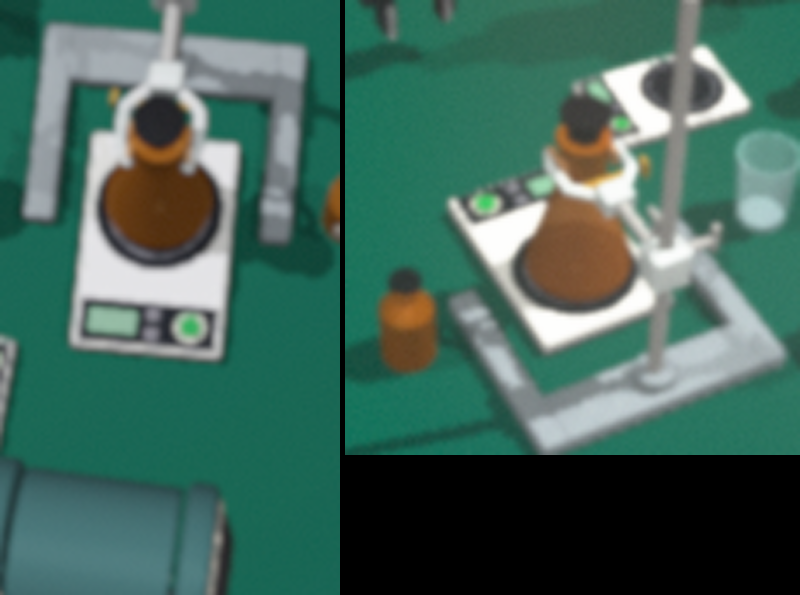

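The stirrer is under the flask: in the top view its corners are (92,132), (240,141), (222,357) and (71,345), with the button at (190,327). In the scene view the disc rim shows fairly evenly round the flask. I'll check the numbers.

```bash
python3 - <<'E'
from h import *
g=lambda a:np.array(a)/3.4+[225,90]-.35
h=lambda a:(np.array(a)-[345,0])/3.5+[250,180]-.35
a,r=pose("top",ST[:4]+ST[5:],g([(92,132),(240,141),(222,357),(71,345),(190,327)]),[.65,0,0]);print(a,r);rel(a)
e,r=pose("scene",ST[1:3]+ST[5:],h([(548,346),(449,203),(486,203)]),[.65,0,0]);print(e,r);rel(e)
t=np.linspace(0,6.28,90)
for n,F in(("top",lambda p:(p-[225,90]+.35)*3.4),("scene",lambda p:(p-[250,180]+.35)*3.5+[345,0])):
  for nm,c,R,z in(("disc",a[:2]+.027*np.array([np.cos(a[2]),np.sin(a[2])]),.05,.016),("flask",np.array([.6984,-.0067]),.041,.022)):
    p=F(proj(n,np.c_[c[0]+R*np.cos(t),c[1]+R*np.sin(t),0*t+z]));print(n,nm,p.min(0).round(),p.max(0).round())
E
```

```text
[ 0.665529   -0.00585627 -0.00712391] [[0.3, -0.1], [-0.8, 0.6], [-0.4, -0.2], [0.4, -0.2], [0.3, -0.1]]
slab in stand -0.0328801653301048 0.0003308649864657843 0.4856443273326591
[ 0.66778324 -0.00546398 -0.00726676] [[0.0, -0.1], [-0.1, -0.3], [0.0, 0.4]]
slab in stand -0.030632312384045228 0.0007582669134899933 0.477459288104364
top disc [ 94. 147.] [224. 271.]
top flask [107. 148.] [214. 250.]
scene disc [510. 222.] [639. 317.]
scene flask [525. 230.] [631. 308.]
```

The stirrer seems 3–6 mm short, but hand-picked pixels are too coarse to act on. I'll refine slab and stand together with silhouette edges (red channel, averaged frames).

```bash
cat > e.py <<'E'
from h import *
from scipy.ndimage import map_coordinates, gaussian_filter
# silhouette edges (local x,y,z endpoints) against the bench
SLAB={"top":[[(.085,.05,.016),(.085,.03,.016)],[(.085,-.05,.016),(.085,-.03,.016)],[(-.085,.05,0),(-.085,-.05,0)],[(-.08,.056,0),(.04,.056,.0)],[(-.08,-.056,0),(.04,-.056,0)]],
"scene":[[(-.085,-.05,.016),(-.085,.0,.016)],[(.085,-.05,0),(.085,0,0)],[(-.075,-.056,0),(.075,-.056,0)]]}
STAND={"top":[[(.14,.09,.016),(.14,.02,.016)],[(.14,-.09,.016),(.14,-.03,.016)],[(-.02,.1,0),(-.02,.082,0)],[(-.02,-.1,0),(-.02,-.082,0)],[(.0,.102,0),(.13,.102,0)],[(.0,-.102,0),(.13,-.102,0)]],
"scene":[[(.14,-.09,0),(.14,.09,0)],[(-.01,-.102,0),(.13,-.102,0)]]}
def fit(n,img,E,x0,it=6):
    m=camera_model(n);x=np.array(x0,float);g=gaussian_filter(img,.6)
    for k in range(it):
        A=[];b=[];tag=[]
        def P(x,L):
            c,s=np.cos(x[2]),np.sin(x[2]);return proj(n,np.c_[x[0]+c*L[:,0]-s*L[:,1],x[1]+s*L[:,0]+c*L[:,1],L[:,2]],m)
        for j,(p,q) in enumerate(E):
            L=np.linspace(p,q,12);u=P(x,L);t=u[-1]-u[0];nn=np.array([-t[1],t[0]])/np.hypot(*t)
            J=np.stack([(P(x+d,L)-u)@nn/1e-4 for d in 1e-4*np.eye(3)],1)
            o=np.arange(-4,4.01,.1);pr=np.mean([map_coordinates(g,[u[:,1]+w*nn[1],u[:,0]+w*nn[0]],order=1) for w in o],1) if 0 else np.array([map_coordinates(g,[u[:,1]+w*nn[1],u[:,0]+w*nn[0]],order=1).mean() for w in o])
            d=np.abs(np.gradient(gaussian_filter(pr,3)))*np.exp(-(o/3)**2);i=d.argmax();A.append(J);b.append(np.full(12,o[i]));tag.append(round(o[i],1))
        r=least_squares(lambda d:np.concatenate(A)@d-np.concatenate(b),np.zeros(3),loss='soft_l1',f_scale=.3);x=x+.7*r.x
    return x,tag
def run(a0,b0):
    for n in("top","scene"):
        I=np.mean([read_camera(n)[:,:,2].astype(float) for _ in range(5)],0)
        a,ra=fit(n,I,SLAB[n],a0);b,rb=fit(n,I,STAND[n],b0)
        print(n,a.round(4),ra,b.round(4),rb);rel(a,b)
E
python3 -c "
from e import *
run([.667,-.0057,-.0072],[.6987,-.006,-.0156])"
```

```text
top [ 0.6667 -0.0046 -0.0016] [np.float64(-0.1), np.float64(0.1), np.float64(0.2), np.float64(-0.9), np.float64(0.8)] [ 0.6986 -0.0046 -0.0277] [np.float64(0.3), np.float64(-0.2), np.float64(-0.3), np.float64(0.2), np.float64(-0.7), np.float64(0.7)]
slab in stand -0.03190989191968102 -0.0009419936110805744 1.4949562110837933
scene [ 0.662  -0.0027 -0.0085] [np.float64(0.4), np.float64(-0.4), np.float64(-0.1)] [ 0.6939 -0.0032 -0.0155] [np.float64(-0.1), np.float64(0.0)]
slab in stand -0.03199019471091183 -1.2693793118045125e-05 0.4029653273558696
```

```bash

python3 -m crank '[[[1,0,0,0,0,0.004],[1,0,0,0,0,0],[0,0,0,0,0,0],[0,0,0,0,0,0],[0,0,1.5,0,0,0],[0,0,1.5,0,0,0],[0,0,0.8,0,0,0],[0,0,0,0,0,0]]]' 7.5
python3 -m crank '[[[2.5,0,0,0,0,0],[2.5,0,0,0,0,0],[2.5,0,0,0,0,0],[2.5,0,0,0,0,0],[2,0,0,0,0,0],[1.5,0,0,0,0,0],[0,0,0,0,0,0],[0,0,0,0,0,0]]]'
python3 -c "
from h import *
togo(.5755,-.003,-.005,-1.1)"
```

```text
time: 13.45
tool_pos: [0.4103, 0.001, -0.005]
tcp_rot: [-3.141, 0.033, 0.007]
wrist_force: [-1.6, 0.1, -0.5]
width: 0.877
grip_force: 0.0
time: 14.12
tool_pos: [0.5481, -0.002, -0.0028]
tcp_rot: [3.141, -0.033, 0.0]
wrist_force: [0.0, 0.8, 0.1]
width: 0.882
grip_force: 0.0
t 14.12 pos [ 0.5481 -0.002  -0.0028] F [0.  0.8 0.1] go cm [2.74 0.04 0.22] turn [ 0.    -0.    -0.002]
```

```bash

python3 -m crank '[[[0.5,0,0.1,0,0,0],[0.5,0,0.1,0,0,0],[0.4,0,0,0,0,0],[0.3,0,0,0,0,0],[0.2,0,0,0,0,0],[0.2,0,0,0,0,0],[0.2,0,0,0,0,0],[0.2,0,0,0,0,0]]]'
python3 -m crank '[[[0.2,0,0,0,0,0],[0,0,0,0,0,0],[0,0,0,0,0,0]]]'
python3 -c "
from e import *
togo(.5755,-.003,-.005,-1.1)
run([.67,-.0057,-.0152],[.6987,-.006,-.0156])"
```

```text
time: 14.78
tool_pos: [0.5712, -0.0024, -0.0054]
tcp_rot: [-3.141, 0.033, 0.005]
wrist_force: [-6.4, 1.4, 4.5]
width: 0.878
grip_force: 3.2
time: 15.03
tool_pos: [0.5725, -0.0024, -0.0057]
tcp_rot: [-3.141, 0.033, 0.007]
wrist_force: [-4.3, 0.9, 4.3]
width: 0.879
grip_force: 2.7
t 15.03 pos [ 0.5725 -0.0024 -0.0057] F [-4.3  0.9  4.3] go cm [ 0.3   0.05 -0.07] turn [-0.     0.004 -0.002]
top [ 0.6691 -0.0069 -0.0172] [np.float64(0.1), np.float64(-0.1), np.float64(-0.3), np.float64(-1.4), np.float64(1.3)] [ 0.6957 -0.0076  0.013 ] [np.float64(-0.9), np.float64(0.0), np.float64(0.4), np.float64(0.0), np.float64(-0.5), np.float64(0.6)]
slab in stand -0.02653592300651233 0.0010927027702370455 -1.7292954710507458
scene [ 0.6641 -0.0031 -0.0163] [np.float64(0.6), np.float64(-0.4), np.float64(0.0)] [ 0.6939 -0.0032 -0.0155] [np.float64(-0.1), np.float64(0.0)]
slab in stand -0.029802917858194056 -0.0003517833457398213 -0.04718121037422926
```

```bash

python3 -m crank '[[[0.1,0,0,0,0,0],[0.1,0,0,0,0,0],[0.1,0,0,0,0,0],[0,0,0,0,0,0],[0,0,0,0,0,0]]]'
python3 -m crank '[[[-0.5,0,0,0,0,0],[-3,0,0,0,0,0],[-4,0,-2,0,0,0],[-4,0,-3,0,0,0],[-4,0,-3,0,0,0],[-2,0,-3,0,0,0],[0,0,0,0,0,0]]]' 
python3 -c "
from e import *
togo(.5755,-.003,-.005,-1.1)
run([.67,-.0057,-.0152],[.6987,-.006,-.0156])"
```

```text
time: 15.95
tool_pos: [0.5754, -0.0025, -0.0057]
tcp_rot: [-3.141, 0.033, 0.007]
wrist_force: [-4.4, 0.6, 3.5]
width: 0.873
grip_force: 2.6
time: 16.53
tool_pos: [0.4183, 0.0007, 0.0979]
tcp_rot: [3.141, -0.033, 0.011]
wrist_force: [1.7, -0.8, 0.2]
width: 0.882
grip_force: 0.0
t 16.53 pos [0.4183 0.0007 0.0979] F [ 1.7 -0.8  0.2] go cm [15.65  0.04 10.4 ] turn [ 0.    -0.007 -0.002]
top [ 0.6713 -0.0053 -0.0226] [np.float64(-0.1), np.float64(0.1), np.float64(0.1), np.float64(-0.9), np.float64(0.8)] [ 0.6986 -0.0045 -0.0284] [np.float64(0.3), np.float64(-0.2), np.float64(-0.3), np.float64(0.2), np.float64(-0.7), np.float64(0.7)]
slab in stand -0.027208402786700125 -0.0015653793886757157 0.333453432298196
scene [ 0.6665 -0.0034 -0.0162] [np.float64(0.4), np.float64(-0.3), np.float64(0.0)] [ 0.6939 -0.0032 -0.0155] [np.float64(-0.1), np.float64(0.0)]
slab in stand -0.027428957395526577 -0.0005611522489555227 -0.04035576236497568
```

```bash

python3 -m crank '[[[0,0,0,0,0,0],[0,0,0,0,0,0],[0,0,0,0,0,0],[0,0,0,0,0,0],[0,0,0,0,0,0],[0,0,0,0,0,0]]]' 0
python3 -c "
from h import *
togo(.604,-.0362,.04,-1.1)
m=camera_model('wrist');s=read_state();print('cam in tool',Ro.from_rotvec(s['tcp_rot']).inv().apply(-m['R'].T@m['t']-s['tool_pos']),s['width'])"
```

```text
time: 17.53
tool_pos: [0.4186, 0.0007, 0.0934]
tcp_rot: [3.141, -0.033, 0.0]
wrist_force: [-0.0, 0.8, -0.7]
width: 0.019
grip_force: 0.0
t 17.53 pos [0.4186 0.0007 0.0934] F [-0.   0.8 -0.7] go cm [18.61  3.3   5.35] turn [-0.    -0.    -0.002]
cam in tool [ 0.08469461 -0.00068695 -0.14237917] 0.018623974288794545
```

The wrist camera sticks out 85 mm towards tool +x, so at this yaw it would reach the flask. I'll turn the tool to about 120° yaw so the camera faces away.

```bash

python3 -m crank '[[[0,0,0,0,0,-0.12],[0,0,0,0,0,-0.12],[0,0,0,0,0,-0.12],[0,0,0,0,0,-0.12],[0,0,0,0,0,-0.12],[0,0,0,0,0,-0.12],[0,0,0,0,0,-0.12],[0,0,0,0,0,-0.12]]]'
python3 -m crank '[[[0,0,0,0,0,-0.12],[0,0,0,0,0,-0.12],[0,0,0,0,0,-0.12],[0,0,0,0,0,-0.12],[0,0,0,0,0,-0.12],[0,0,0,0,0,-0.12],[0,0,0,0,0,-0.12],[0,0,0,0,0,-0.12]]]'
python3 -m crank '[[[0,0,0,0,0,-0.12],[0,0,0,0,0,-0.07],[0,0,0,0,0,0]]]'
python3 -c "
from h import *
togo(.605,-.0362,.04,120)"
```

```text
time: 18.2
tool_pos: [0.4186, 0.0007, 0.0935]
tcp_rot: [2.797, 1.429, 0.0]
wrist_force: [-0.1, 0.7, -0.0]
width: -0.001
grip_force: 0.0
time: 18.87
tool_pos: [0.4186, 0.0007, 0.0935]
tcp_rot: [1.821, 2.56, 0.0]
wrist_force: [-0.3, 0.2, -0.2]
width: -0.003
grip_force: 0.0
time: 19.12
tool_pos: [0.4186, 0.0007, 0.0935]
tcp_rot: [1.576, 2.717, 0.0]
wrist_force: [-1.0, 0.2, -0.7]
width: 0.003
grip_force: 0.0
t 19.12 pos [0.4186 0.0007 0.0935] F [-1.   0.2 -0.7] go cm [-12.46  14.34   5.35] turn [ 0.     0.    -0.004]
```

```bash

python3 -m crank '[[[-1.56,1.79,0,0,0,0],[-1.56,1.79,0,0,0,0],[-1.56,1.79,0,0,0,0],[-1.56,1.79,0,0,0,0],[-1.56,1.79,0,0,0,0],[-1.56,1.79,0,0,0,0],[-1.56,1.79,0,0,0,0],[-1.56,1.79,0,0,0,0]]]'
python3 -m crank '[[[0,0,0,0,0,0],[0,0,2,0,0,0],[0,0,2,0,0,0],[0,0,1.3,0,0,0],[0,0,0,0,0,0],[0,0,0,0,0,0]]]'
python3 - <<'E'
from h import *
togo(.605,-.0362,.02,120)
B=cv2.resize(read_camera("scene")[150:300,230:380],(590,590),interpolation=cv2.INTER_CUBIC)
cv2.imwrite("pics/c6.png",B)
E
```

```text
time: 19.78
tool_pos: [0.6058, -0.037, 0.0931]
tcp_rot: [-1.582, -2.714, 0.0]
wrist_force: [0.0, 0.4, 1.0]
width: -0.0
grip_force: 0.0
time: 20.28
tool_pos: [0.6033, -0.0366, 0.0393]
tcp_rot: [-1.578, -2.713, 0.002]
wrist_force: [0.3, -0.0, 0.4]
width: -0.001
grip_force: 0.0
t 20.28 pos [ 0.6033 -0.0366  0.0393] F [ 0.3 -0.   0.4] go cm [-0.05  0.17  1.93] turn [-0.002 -0.002 -0.006]
```

View pics/c6.png

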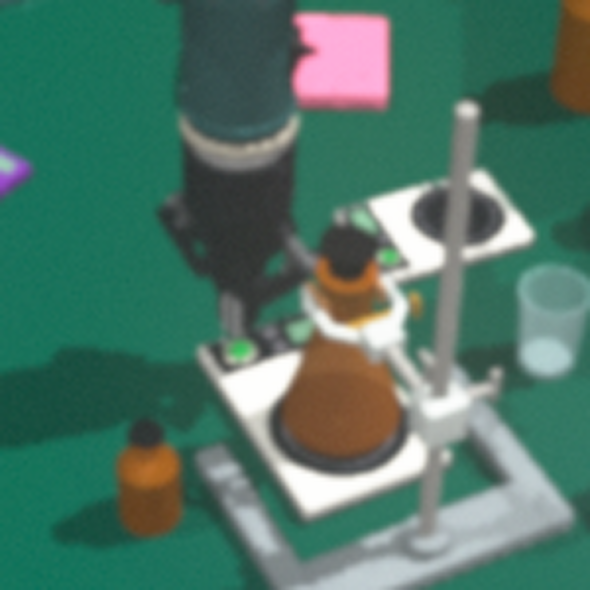

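The shut fingertips (235,335) are just above the button (240,350), and the gripper is clear of the flask and clamp. Now press.

```bash

python3 -m crank '[[[0,0.15,0.8,0,0,0],[0,0,0.6,0,0,0],[0,0,0.2,0,0,0],[0,0,0,0,0,0],[0,0,0,0,0,0]]]'
python3 -m crank '[[[0,0,0.2,0,0,0],[0,0,0.1,0,0,0],[0,0,0.1,0,0,0],[0,0,0,0,0,0],[0,0,0,0,0,0]]]'
python3 -m crank '[[[0,0,0.1,0,0,0],[0,0,0,0,0,0],[0,0,0,0,0,0]]]'
```

```text
time: 20.75
tool_pos: [0.606, -0.036, 0.0243]
tcp_rot: [-1.578, -2.716, 0.0]
wrist_force: [0.5, 0.1, 0.8]
width: -0.001
grip_force: 0.0
time: 21.17
tool_pos: [0.606, -0.0361, 0.0203]
tcp_rot: [-1.578, -2.716, 0.0]
wrist_force: [0.0, 0.7, 0.6]
width: -0.001
grip_force: 0.0
time: 21.42
tool_pos: [0.6063, -0.0361, 0.0196]
tcp_rot: [1.578, 2.716, 0.0]
wrist_force: [0.3, -0.5, 2.4]
width: -0.0
grip_force: 0.7
```

```bash

python3 -m crank '[[[0,0,0.1,0,0,0],[0,0,0.1,0,0,0],[0,0,0,0,0,0],[0,0,0,0,0,0],[0,0,0,0,0,0]]]'
python3 -m crank '[[[0,0,0.1,0,0,0],[0,0,0.05,0,0,0],[0,0,0,0,0,0],[0,0,0,0,0,0],[0,0,0,0,0,0]]]'
```

```text
time: 21.83
tool_pos: [0.6063, -0.0361, 0.0176]
tcp_rot: [1.578, 2.716, 0.0]
wrist_force: [-1.4, -0.9, 2.9]
width: -0.0
grip_force: 1.5
time: 22.25
tool_pos: [0.6063, -0.0361, 0.017]
tcp_rot: [1.578, 2.716, 0.0]
wrist_force: [-2.9, -0.8, 9.8]
width: -0.002
grip_force: 4.5
```

The force is 9.8 N at z = 0.017, so the button is fully down. I'll release straight up, back away and verify.

```bash

python3 -m crank '[[[0,0,0,0,0,0],[0,0,-0.3,0,0,0],[0,0,-0.5,0,0,0],[0,0,-2,0,0,0],[0,0,-3,0,0,0],[0,0,-3,0,0,0],[1.5,-1.8,0,0,0,0],[1.5,-1.8,0,0,0,0]]]'
python3 -m crank '[[[1.5,-1.8,0,0,0,0],[1.5,-1.8,0,0,0,0],[1.5,-1.8,0,0,0,0],[1.5,-1.8,0,0,0,0],[1.5,-1.8,0,0,0,0],[1.5,-1.8,0,0,0,0],[0,0,0,0,0,0],[0,0,0,0,0,0]]]'
python3 - <<'E'
from e import *
togo(.6,0,0,120)
run([.67,-.0057,-.0152],[.6987,-.006,-.0156])
A=cv2.resize(read_camera("top")[90:265,225:325],None,fx=3.4,fy=3.4,interpolation=cv2.INTER_CUBIC)
B=cv2.resize(read_camera("scene")[180:310,250:380],(455,455),interpolation=cv2.INTER_CUBIC)
C=np.zeros((595,800,3),np.uint8);C[:,:340]=A;C[:455,345:800]=B
cv2.imwrite("pics/c7.png",C)
E
```

```text
time: 22.92
tool_pos: [0.5627, -0.0281, 0.1069]
tcp_rot: [1.576, 2.711, 0.004]
wrist_force: [-0.5, 0.3, -0.6]
width: -0.0
grip_force: 0.0
time: 23.58
tool_pos: [0.4203, -0.0029, 0.1035]
tcp_rot: [-1.578, -2.716, 0.0]
wrist_force: [0.3, -0.5, 0.1]
width: -0.001
grip_force: 0.0
t 23.58 pos [ 0.4203 -0.0029  0.1035] F [ 0.3 -0.5  0.1] go cm [-8.65 15.75 10.34] turn [-0.    -0.    -0.005]
top [ 0.6713 -0.0053 -0.0226] [np.float64(-0.1), np.float64(0.1), np.float64(0.1), np.float64(-0.9), np.float64(0.8)] [ 0.6986 -0.0045 -0.0284] [np.float64(0.3), np.float64(-0.2), np.float64(-0.3), np.float64(0.2), np.float64(-0.7), np.float64(0.7)]
slab in stand -0.027208402786700125 -0.0015653793886757157 0.333453432298196
scene [ 0.6665 -0.0032 -0.0163] [np.float64(0.4), np.float64(-0.3), np.float64(0.0)] [ 0.6937 -0.0032 -0.0155] [np.float64(-0.1), np.float64(0.0)]
slab in stand -0.02721681241391422 -0.00035027973703766766 -0.04764229535020731
```

View pics/c7.png

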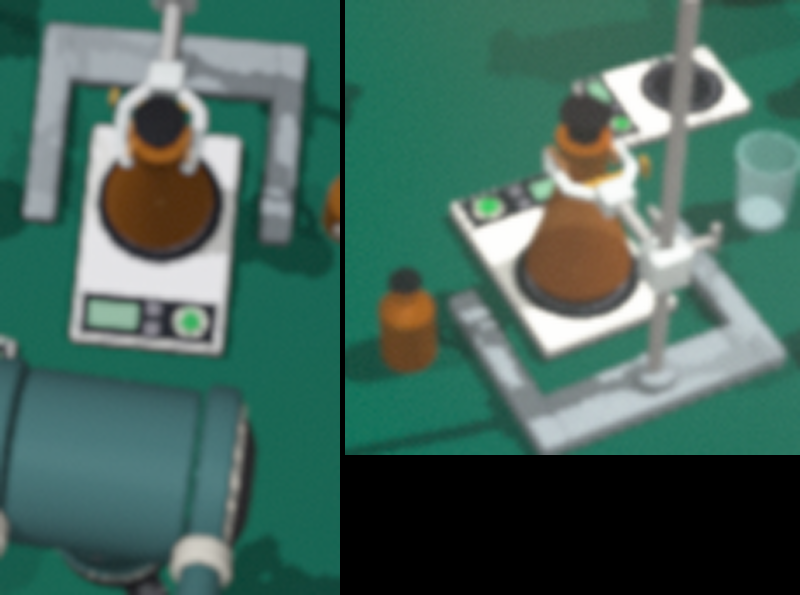

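The disc is centred under the flask, (160,205) in the top view. The slab is square between the legs, the panel faces the robot, and pressing the button did not move it.

```bash
python3 -c "
from workcell import *
print(finish_job())"
```

```text
the job is handed in; nothing more can be done
None
```

The job is handed in: by camera measurement the stirrer's disc is within about 2 mm of centred under the flask and its sides within about 0.5° of square with the legs, panel towards you, and the start button was pressed fully down (9.8 N) and released, with the last move ending at 23.6 s.

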